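Load the two stations of a materials tester

TASK

Load both stations of the tester with the round weights: on the blue station stack the black weight first, the brass weight on it and the steel weight on top; on the yellow station put the red weight, then the green weight on it. Every weight must sit flat and fully seated over the cone beneath it. There are delicate load cells under the stations, so set each weight down gently, never let it drop on, and leave the jar, the mouse and the roll of tape where they are.

Things in the scene. Friction and masses are not known exactly. Their poses are not given: they have to be found in the camera images.
- black_weight: black round weight, upright: disc 62 mm wide, 28 mm high, on its top a cone (23 mm wide at foot, 12 at tip, 6 high; 34 mm overall), loose, 0.25 to 0.65 kg. A recess in its underside, 28 mm wide, 8 deep, drops over the cone of what it is stacked on until the flat faces meet; the cone guides it if up to about 6 mm off centre. Origin: centre of underside; z up.
- brass_weight: brass (gold-coloured) round weight, upright: disc 54 mm wide, 28 mm high, on its top a cone (23 mm wide at foot, 12 at tip, 6 high; 34 mm overall), loose, 0.25 to 0.65 kg. A recess in its underside, 28 mm wide, 8 deep, drops over the cone of what it is stacked on until the flat faces meet; the cone guides it if up to about 6 mm off centre. Origin: centre of underside; z up.
- steel_weight: bare steel (silver-grey) round weight, upright: disc 46 mm wide, 28 mm high, on its top a cone (23 mm wide at foot, 12 at tip, 6 high; 34 mm overall), loose, 0.25 to 0.65 kg. A recess in its underside, 28 mm wide, 8 deep, drops over the cone of what it is stacked on until the flat faces meet; the cone guides it if up to about 6 mm off centre. Origin: centre of underside; z up.
- red_weight: red-painted round weight, upright: disc 58 mm wide, 28 mm high, on its top a cone (23 mm wide at foot, 12 at tip, 6 high; 34 mm overall), loose, 0.25 to 0.65 kg. A recess in its underside, 28 mm wide, 8 deep, drops over the cone of what it is stacked on until the flat faces meet; the cone guides it if up to about 6 mm off centre. Origin: centre of underside; z up.
- green_weight: green-painted round weight, upright: disc 50 mm wide, 28 mm high, on its top a cone (23 mm wide at foot, 12 at tip, 6 high; 34 mm overall), loose, 0.25 to 0.65 kg. A recess in its underside, 28 mm wide, 8 deep, drops over the cone of what it is stacked on until the flat faces meet; the cone guides it if up to about 6 mm off centre. Origin: centre of underside; z up.
- blue_station: loading station, fixed: dark round foot 96 mm wide, 13 high; on it a blue round platen 68 mm wide, its flat top 30 mm above the bench, with an aluminium cone in the middle (23 mm wide, 6 high) that fits a weight's recess. Origin: centre of underside, on the bench; z up. Undersides of first, second, third weight seated on it: 30, 58, 86 mm above the bench.
- yellow_station: loading station, fixed: dark round foot 96 mm wide, 13 high; on it a yellow round platen 68 mm wide, its flat top 30 mm above the bench, with an aluminium cone in the middle (23 mm wide, 6 high) that fits a weight's recess. Origin: centre of underside, on the bench; z up. Undersides of first, second, third weight seated on it: 30, 58, 86 mm above the bench.
- jar: bystander: amber glass jar with white cap, 52 mm in diameter, 70 mm high, loose. Origin: centre of its underside.
- mouse: bystander: black computer mouse, about 105 x 60 mm, 31 mm high, loose. Origin: centre of its underside; x along its length.
- tape: bystander: cardboard-brown roll of tape lying flat, 80 mm outside diameter, 19 mm high, loose. Origin: centre of its underside.

How it is judged:
By the outcome, as a careful person would: the job done as asked, in the order asked, and still so for the second after the job is handed in, with the robot touching nothing.
It also fails if it takes over 115 s, if anything falls off the work surface, if the arm or the gripper's body presses on something with over 40 N, if the wrist force passes 120 N, or if a joint passes its speed limit or range.

ROBOT

A 6-joint arm with a two-finger parallel gripper is mounted at the origin on the work surface. World frame = base frame: x ahead of the robot, y to its left, z up, the work surface at z = 0. Lengths are in m, angles in rad, forces in N, time in s.
With the tool pointing down it reaches from about 0.275 to 0.875 m from the base axis. Payload 12.5 kg.
Tool frame: the origin (TCP) lies at the very end of the fingers, on their centre line; the grasp point (between the pads) lies 19 mm behind it; x points along the fingers, y is the direction in which the jaws open and shut, and the axes are right-handed (so a half turn about x gives the same grasp; the last joint's range is limited). The gripper opens to 85 mm and grips with 20 to 120 N. Pads are 22 mm wide; open, the fingers measure 114 mm over their backs; the gripper's body (76 mm by 85 mm) begins 54 mm behind the grasp point. The pads swing forward as they close: fully open they stand 13 mm farther back than shut.
Start: joints at [1.096, 0.351, 1.652, -0, 1.139, -0.085], TCP at [0.209, 0.509, 0.231] pointing down, gripper open.
Joint ranges: [-2.75, 2.75], [-0.79, 2.1], [0.01, 2.65], [-1.57, 4.71], [0.07, 3.14], [-2.87, 2.87]. Speed limits (rad/s): [2.22, 2.22, 2.79, 3.14, 3.14, 3.14].

INTERFACE

Orientations are given as a 3x3 rotation matrix whose columns are the frame's x, y, z axes.
In Python, from bench import manip gives the robot as it stands. Calls block until the motion is done:
- manip.move_ptp(position, orientation): joint-space move of the TCP to a pose.
- manip.move_l(position, attitude=None, max_speed=0.15): straight line of the TCP; attitude=None keeps the orientation; max_speed is the mean speed in m/s.
- manip.move_j(angles): joint-space move.
- manip.set_gripper(opening, effort=None): opening from 0.0 (shut) to 1.0 (fully open); effort is the grip in N (None keeps the last); returns when the fingers have stopped.
- manip.dwell(seconds).
- manip.inverse_kinematics(position, orientation): joint angles nearest the present ones, or None.
- manip.grab_frame(name): name is "side" or "top" or "wrist"; returns (picture, depth): 384x512x3 uint8, red, green, blue; 384x512 float32, m along the optical axis (not along the pixel's ray), 0 where there is no reading.
- manip.get_calibration(name): a dict with "camera_matrix" (3x3 intrinsics, pixels), "k1" (the pictures are not rectified: a ray, as slopes to the right and down, at radius r is drawn at 1 + k1 r^2 times it, then the intrinsics apply), "R" (3x3) and "t" (3): a world point X has camera coordinates R X + t. Camera axes: x right, y down, z forward; pixel columns grow to the right and rows downward; lengths in m; the calibration is good to about 2 mm. A picture is of the moment at which its call begins: read the wrist's pose just before it. get_calibration takes no time and is no camera call; for the wrist camera it gives the pose at the moment of the call.
A pose or a line that the arm cannot do raises manip.Unreachable and nothing moves.
- manip.sign_off(): hands the job in, once; it reports no verdict.
Trained networks look in the newest picture that a camera, given by its name, has taken for a name from the list of things; names that differ only in an ending like _2 or _b are one class to them, and where a whole thing is asked for, a point or a joint stands for the part that bears it (a point fixed in the world has none). Each returns a list of dicts, best first, with "confidence" (0 to 1); they miss things now and then, are a little off and sometimes report something else, mostly with a low value. They report only what shows in the picture. A call takes as long as a camera call.
- manip.look_for(camera, name): "at" ([x, y, z] in m, in world coordinates, good to about 4 mm: the middle of the surface that is visible of it).
Readings, each from a call of its own:
- manip.current_time(): time.
- manip.current_qpos(): joint angles.
- manip.current_joint_vel(): joint speeds.
- manip.current_joint_torque(): joint torques, N m.
- manip.current_ee_pos(): TCP position.
- manip.current_tcp_rot(): TCP orientation.
- manip.current_force(): force on the tool from outside, world axes, zero at the start.
- manip.current_ft_torque(): the same for the moment, N m.
- manip.current_grip_width(): opening from 0.0 (shut) to 1.0 (fully open).
Only numpy, scipy, OpenCV 4.12 (cv2) and the standard library are available. Lean on these libraries where they do the work, as an engineer would, in place of code of your own. Each camera call takes 0.05 s, during which the arm holds its last target. There are 200 camera calls.

## Working session

There is one attempt and no reset: what is moved stays moved. The work goes in short steps, each a Python script; the robot and the scene stay as the last script left them, time stands still between calls to the robot, and variables do not carry over. Pictures are saved under pics/ and viewed, about 12 in all and at most 16, crops included, and the job is handed in when it is done.

```bash
mkdir -p pics; ls; python3 - <<'E'
from bench import manip
import cv2,numpy as np
names="black_weight brass_weight steel_weight red_weight green_weight blue_station yellow_station jar mouse tape".split()
for c in("top","side"):
    p,d=manip.grab_frame(c); cv2.imwrite(f"pics/{c}0.png",p[:,:,::-1]); np.savez(f"{c}0.npz",p=p,d=d)
    k=manip.get_calibration(c); print(c,k)
    for n in names:
        print(n,[(np.round(r["at"],3).tolist(),round(r["confidence"],2)) for r in manip.look_for(c,n)[:2]])
print(manip.current_time(),manip.current_tcp_rot())
E
```

```text
pics
top {'camera_matrix': array([[382.37789527,   0.        , 260.01869627],
       [  0.        , 382.37789527, 190.21422097],
       [  0.        ,   0.        ,   1.        ]]), 'k1': -0.12460887990603747, 'R': array([[ 2.20403829e-03, -9.99730927e-01, -2.30914594e-02],
       [-9.95713366e-01, -5.88159592e-05, -9.24926492e-02],
       [ 9.24664038e-02,  2.31963321e-02, -9.95445576e-01]]), 't': array([0.00477811, 0.60605418, 0.95461369])}
black_weight [([0.603, 0.109, 0.024], 0.96)]
brass_weight [([0.46, 0.212, 0.028], 0.63)]
steel_weight [([0.755, -0.027, 0.019], 0.68), ([0.602, 0.293, 0.028], 0.67)]
red_weight [([0.45, -0.18, 0.029], 0.66)]
green_weight [([0.61, -0.301, 0.028], 0.77)]
blue_station [([0.451, 0.022, 0.033], 0.74)]
yellow_station [([0.626, -0.086, 0.034], 0.96)]
jar [([0.454, 0.37, 0.065], 0.71)]
mouse [([0.431, -0.372, 0.029], 0.66)]
tape []
side {'camera_matrix': array([[491.4721487 ,   0.        , 263.52182149],
       [  0.        , 491.4721487 , 198.18609838],
       [  0.        ,   0.        ,   1.        ]]), 'k1': -0.06511233977415018, 'R': array([[ 0.68485766, -0.72849538, -0.01626216],
       [-0.56143773, -0.51331779, -0.64907051],
       [ 0.46449721,  0.4536511 , -0.76055442]]), 't': array([-0.40906074,  0.3647266 ,  0.94807967])}
black_weight [([0.6, 0.1, 0.029], 0.92), ([0.591, 0.29, 0.026], 0.55)]
brass_weight []
steel_weight [([0.597, 0.291, 0.027], 0.72)]
red_weight [([0.441, -0.189, 0.028], 0.69)]
green_weight [([0.609, -0.307, 0.028], 0.81)]
blue_station []
yellow_station [([0.61, -0.101, 0.021], 0.93)]
jar [([0.444, 0.367, 0.048], 0.72)]
mouse [([0.422, -0.384, 0.027], 0.75)]
tape [([0.755, -0.035, 0.022], 0.73)]
1.1 [[ 1.68005470e-05  3.79999553e-01  9.24986670e-01]
 [ 1.87322711e-05  9.24986670e-01 -3.79999553e-01]
 [-1.00000000e+00  2.37113015e-05  8.42202734e-06]]
```

View pics/top0.png

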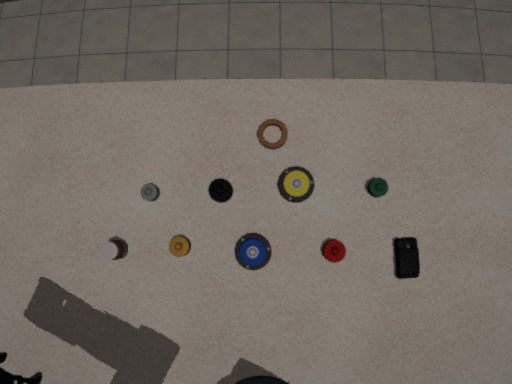

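View pics/side0.png

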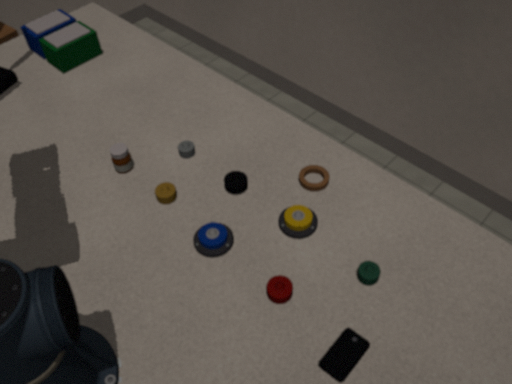

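The pictures show all seven targets: in the top view steel is at (150,191), black (220,190), brass (179,246), blue (253,251), yellow (296,184), red (334,251) and green (378,187). The network's first top hit for "steel", at (0.755,-0.027), is really the tape. Next I'll measure by depth and look with the wrist camera.

```bash
cat > h.py <<'E'
from bench import manip
import cv2,numpy as np
N=dict(black=(.603,.109),brass=(.46,.212),steel=(.602,.293),red=(.45,-.18),green=(.61,-.301),blue=(.451,.022),yellow=(.626,-.086))
W=dict(black=.062,brass=.054,steel=.046,red=.058,green=.050,blue=.068,yellow=.068)
DOWN=np.array([[0,0,1.],[0,1,0],[-1,0,0]])
def cloud(d,k):
    h,w=d.shape; u,v=np.meshgrid(np.arange(w,dtype=float),np.arange(h,dtype=float))
    n=cv2.undistortPoints(np.dstack([u,v]).reshape(-1,1,2),k["camera_matrix"],np.array([k["k1"],0,0,0.])).reshape(-1,2)
    z=d.reshape(-1,1); X=(np.c_[n,np.ones(len(n))]*z-k["t"])@k["R"]
    X[z[:,0]<=0]=np.nan
    return X
def centre(X,xy,lo,hi,r=.05):
    m=(X[:,2]>lo)&(X[:,2]<hi)&(np.hypot(*(X[:,:2]-xy).T)<r)
    P=X[m]
    if len(P)<10: return None
    c,R=cv2.minEnclosingCircle(P[:,:2].astype(np.float32))
    return np.round([*c,2*R,*P[:,:2].mean(0),np.median(P[:,2]),len(P)],4)
def look(cam):
    k=manip.get_calibration(cam); p,d=manip.grab_frame(cam); return p,d,cloud(d,k)
E
python3 - <<'E'
from h import *
k=manip.get_calibration("top"); X=cloud(np.load("top0.npz")["d"],k)
print("bench z",np.nanmedian(X[:,2]))
for n,xy in N.items(): print("top",n,centre(X,xy,.018,.042))
manip.move_ptp([.52,.16,.25],DOWN)
k=manip.get_calibration("wrist"); p,d,X=look("wrist"); cv2.imwrite("pics/w0.png",p[:,:,::-1])
print(k["t"],"cam pos",-k["R"].T@k["t"],k["R"][2],k["camera_matrix"][0,0],manip.current_qpos(),manip.current_time())
for n,xy in N.items(): print("wrist",n,centre(X,xy,.018,.042))
E
```

```text
bench z -0.0017696116095748898
top black [6.070e-01 1.080e-01 6.210e-02 6.065e-01 1.077e-01 2.690e-02 4.440e+02]
top brass [4.627e-01 2.156e-01 5.500e-02 4.624e-01 2.148e-01 2.690e-02 3.570e+02]
top steel [6.014e-01 2.974e-01 4.670e-02 6.014e-01 2.965e-01 2.770e-02 2.400e+02]
top red [ 4.519e-01 -1.837e-01  5.910e-02  4.525e-01 -1.831e-01  2.690e-02
  4.160e+02]
top green [ 6.152e-01 -3.009e-01  5.260e-02  6.146e-01 -2.994e-01  2.700e-02
  3.010e+02]
top blue [4.496e-01 2.380e-02 6.690e-02 4.493e-01 2.370e-02 2.880e-02 5.320e+02]
top yellow [ 6.236e-01 -8.660e-02  6.720e-02  6.235e-01 -8.690e-02  2.920e-02
  5.230e+02]
[-0.15927461 -0.54084924  0.24253353] cam pos [0.4449674  0.15983237 0.39136485] [ 0.29554347 -0.00099249 -0.95532878] 282.00969695398965 [ 2.14339108e-01  3.20964767e-01  1.64537021e+00  1.35138264e-04
  1.17532133e+00 -1.35730600e+00] 2.8583
wrist black [6.071e-01 1.074e-01 6.160e-02 6.052e-01 1.079e-01 2.710e-02 1.410e+03]
wrist brass [4.628e-01 2.133e-01 5.410e-02 4.620e-01 2.128e-01 2.700e-02 1.465e+03]
wrist steel [6.016e-01 2.958e-01 4.590e-02 5.998e-01 2.945e-01 2.680e-02 8.280e+02]
wrist red [ 4.578e-01 -1.629e-01  3.470e-02  4.573e-01 -1.595e-01  2.080e-02
  9.500e+01]
wrist green None
wrist blue [4.497e-01 2.290e-02 6.850e-02 4.489e-01 2.430e-02 2.920e-02 2.546e+03]
wrist yellow [ 6.244e-01 -8.880e-02  6.920e-02  6.213e-01 -8.640e-02  2.920e-02
  1.799e+03]
```

View pics/w0.png

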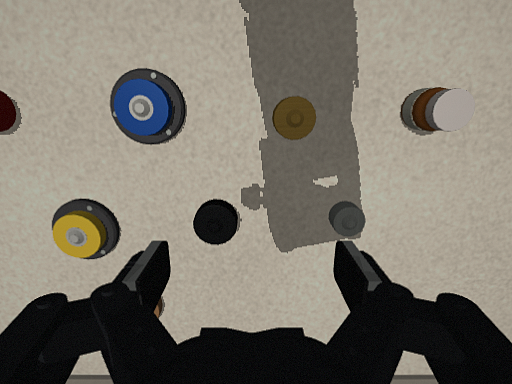

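The picture shows blue (148,105), yellow (78,235), brass (294,117), black (216,221) and steel (347,219), all clear. The top and wrist fits agree within 2 mm and the diameters are right. Next I'll touch the bench lightly to find where the fingertips really are when partly open.

```bash
python3 - <<'E'
from h import *
f0=manip.current_force()
manip.set_gripper(.85,40); manip.move_ptp([.53,.2,.06],DOWN)
for o,zs in((.85,.012),(.6,None)):
    if zs is None: zs=z+.012
    manip.set_gripper(o); f0=manip.current_force(); z=zs; manip.move_l([.53,.2,z],max_speed=.1)
    while z>-.016:
        z-=.0015; manip.move_l([.53,.2,z],max_speed=.05)
        df=manip.current_force()-f0
        if abs(df[2])>3: break
    print(o,"contact cmd z",z,"tcp",manip.current_ee_pos(),df,manip.current_grip_width())
    manip.move_l([.53,.2,z+.012],max_speed=.15)
manip.move_l([.53,.2,.06]); print(manip.current_time())
E
```

```text
0.85 contact cmd z -0.008999999999999998 tcp [ 0.53021106  0.20005537 -0.00848846] [-2.34828174 -1.43601768  6.9105995 ] 0.8492154817779186
0.6 contact cmd z -0.004499999999999997 tcp [ 0.53007814  0.20001247 -0.00325311] [-5.87342939 -1.76752385 16.03745885] 0.6014743526586034
11.1417
```

```bash
cat >> h.py <<'E'
delta=lambda w:.013*(w/.085)**2.6
def pick(n,xy):
    w=W[n]; o=min(1,(w+.014)/.085); g=.008-delta(w)
    manip.set_gripper(o); manip.move_ptp([*xy,.13],DOWN)
    _,_,X=look("wrist"); c=centre(X,np.array(xy),.018,.042); print(n,"hover fit",c)
    if c is not None and abs(c[2]-w)<.003 and np.hypot(c[0]-xy[0],c[1]-xy[1])<.006: xy=(np.array(xy)+c[:2])/2
    manip.move_l([*xy,.05],max_speed=.25)
    manip.move_l([*xy,g],max_speed=.1); manip.set_gripper(w/.085-.15,60)
    print("grip width mm",85*manip.current_grip_width(),"g",g)
    manip.move_l([*xy,g+.03],max_speed=.08); manip.move_l([*xy,.16],max_speed=.25)
    print("held mm",85*manip.current_grip_width(),"t",manip.current_time())
    return g
def place(n,xy,H,g):
    manip.move_ptp([*xy,max(.16,H+g+.04)],DOWN)
    manip.move_l([*xy,H+g+.012],max_speed=.15); manip.dwell(.15)
    f0=manip.current_force()[2]; log=[]
    manip.move_l([*xy,H+g+.004],max_speed=.03)
    z=H+g+.004
    while True:
        df=manip.current_force()[2]-f0; log.append((round((z-H-g)*1e3,1),round(df,1)))
        if df>4 or z<H+g-.0025: break
        z-=.0007; manip.move_l([*xy,z],max_speed=.02)
    print(n,"descent(mm,N)",log,"z",manip.current_ee_pos()[2]-H-g)
    return log
def release(n,xy,H):
    p=manip.current_ee_pos()
    manip.set_gripper((W[n]+.016)/.085)
    manip.move_l([p[0],p[1],p[2]+.02],max_speed=.06); manip.move_l([p[0],p[1],H+.13],max_speed=.25)
    _,_,X=look("wrist"); print(n,"placed: disc fit",centre(X,np.array(xy),H+.018,H+.042),"t",manip.current_time())
E
python3 - <<'E'
from h import *
B=(.4497,.0233)
g=pick("black",(.607,.1077)); l=place("black",B,.030,g)
_,_,_=0,0,0
p,d=manip.grab_frame("wrist"); cv2.imwrite("pics/b1.png",p[:,:,::-1])
release("black",B,.030)
p,d=manip.grab_frame("wrist"); cv2.imwrite("pics/b2.png",p[:,:,::-1])
E
```

```text
black hover fit [6.080e-01 1.074e-01 6.210e-02 6.062e-01 1.076e-01 2.710e-02 3.473e+03]
grip width mm 59.69785908936887 g 0.0022763569946912133
held mm 59.871333679701145 t 14.7333
black descent(mm,N) [(4.0, np.float64(-0.6)), (3.3, np.float64(-0.3)), (2.6, np.float64(0.2)), (1.9, np.float64(-0.4)), (1.2, np.float64(6.5))] z 0.0013913849679636683
black placed: disc fit [4.497e-01 2.230e-02 6.210e-02 4.479e-01 2.220e-02 5.710e-02 3.490e+03] t 19.4583
```

View pics/b2.png

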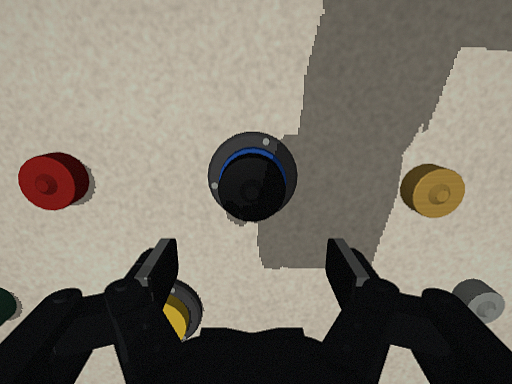

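```bash
python3 - <<'E'
from h import *
B=(.4497,.0228)
g=pick("brass",(.4627,.2139)); l=place("brass",B,.058,g)
release("brass",B,.058)
p,d=manip.grab_frame("wrist"); cv2.imwrite("pics/b3.png",p[:,:,::-1])
E
```

```text
brass hover fit [4.623e-01 2.136e-01 5.440e-02 4.604e-01 2.135e-01 2.710e-02 2.655e+03]
grip width mm 52.138807379863906 g 0.0040035174503998345
held mm 51.962305981209155 t 23.1667
brass descent(mm,N) [(4.0, np.float64(-1.2)), (3.3, np.float64(-1.5)), (2.6, np.float64(-1.0)), (1.9, np.float64(-0.7)), (1.2, np.float64(3.8)), (0.5, np.float64(16.9))] z 0.0012578375011100531
brass placed: disc fit [4.487e-01 2.170e-02 5.410e-02 4.471e-01 2.170e-02 8.510e-02 2.656e+03] t 27.9333
```

Black sits centred on the blue platen at (252,180), and brass is seated by height. I'll use finer steps for the rest.

```bash
sed -i 's/df>4/df>2.5/; s/z-=.0007/z-=.0005 if z>H+g+.0022 else .0003/' h.py; sed -i 's/z-=.0005 if/z-=.0006 if/' h.py; python3 - <<'E'
from h import *
B=(.4495,.0225)
g=pick("steel",(.6015,.2965)); l=place("steel",B,.086,g)
release("steel",B,.086)
p,d=manip.grab_frame("wrist"); cv2.imwrite("pics/b4.png",p[:,:,::-1])
p0=manip.current_ee_pos(); manip.move_l([p0[0],p0[1]-.05,.24],max_speed=.25)
Y=(.624,-.0877)
g=pick("red",(.4519,-.1837)); 
_,_,X=0,0,0
l=place("red",Y,.030,g); release("red",Y,.030)
p,d=manip.grab_frame("wrist"); cv2.imwrite("pics/y1.png",p[:,:,::-1])
E
```

```text
steel hover fit [6.030e-01 2.964e-01 4.600e-02 6.014e-01 2.964e-01 2.720e-02 1.915e+03]
grip width mm 43.89147279261076 g 0.005365947008293382
held mm 43.70549105184937 t 32.0333
steel descent(mm,N) [(4.0, np.float64(-0.3)), (3.4, np.float64(0.1)), (2.8, np.float64(-0.1)), (2.2, np.float64(-1.3)), (1.9, np.float64(-1.5)), (1.6, np.float64(-0.6)), (1.3, np.float64(-0.3)), (1.0, np.float64(-0.4)), (0.7, np.float64(7.2))] z 0.0009615635471539258
steel placed: disc fit [4.499e-01 2.140e-02 4.580e-02 4.482e-01 2.140e-02 1.132e-01 1.930e+03] t 37.7417
red hover fit [ 4.515e-01 -1.859e-01  5.800e-02  4.498e-01 -1.858e-01  2.710e-02
  3.037e+03]
grip width mm 56.05542848404245 g 0.0031875422612957123
held mm 55.89977411567026 t 41.8333
red descent(mm,N) [(4.0, np.float64(0.7)), (3.4, np.float64(0.5)), (2.8, np.float64(0.2)), (2.2, np.float64(0.5)), (1.9, np.float64(1.0)), (1.6, np.float64(-0.9)), (1.3, np.float64(1.2)), (1.0, np.float64(6.7))] z 0.001340533274170285
red placed: disc fit [ 6.235e-01 -8.870e-02  5.810e-02  6.216e-01 -8.880e-02  5.710e-02
  3.050e+03] t 47.3167
```

View pics/b4.png

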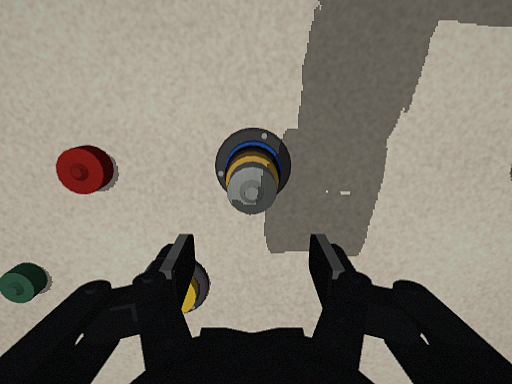

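View pics/y1.png

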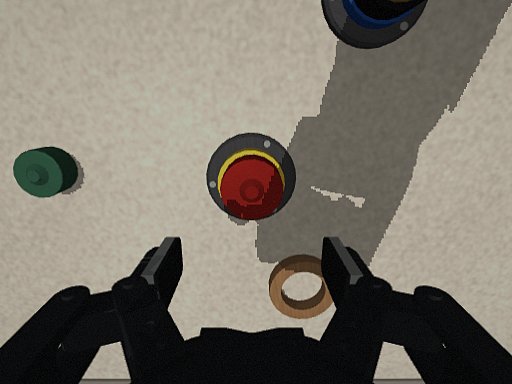

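The three-weight blue stack at (252,185) is upright and concentric. Red sits centred on yellow at (252,185). Their heights (113.2 and 57.1 mm, less the 27.1 mm bench reading) come out at 86 and 30 mm, so both are seated. Green is next.

```bash
python3 - <<'E'
from h import *
Y=(.6238,-.0882)
g=pick("green",(.6152,-.3015)); l=place("green",Y,.058,g); release("green",Y,.058)
manip.move_ptp([.40,-.19,.30],DOWN); manip.dwell(.5)
for c in("top","side"):
    p,d,X=look(c); cv2.imwrite(f"pics/{c}9.png",p[:,:,::-1])
    for n,xy,H in(("steel",(.4497,.0228),.086),("green",(.6238,-.0882),.058)): print(c,n,centre(X,xy,H+.018,H+.042))
    for n in("jar","mouse","tape"): print(n,[(np.round(r["at"],3).tolist(),round(r["confidence"],2)) for r in manip.look_for(c,n)[:1]])
s=cv2.imread("pics/side9.png")[110:310,170:370]; cv2.imwrite("pics/s9.png",cv2.resize(s,None,fx=3,fy=3,interpolation=cv2.INTER_CUBIC))
print(manip.current_time())
E
```

```text
green hover fit [ 6.157e-01 -3.033e-01  5.000e-02  6.141e-01 -3.032e-01  2.720e-02
  2.275e+03]
grip width mm 47.62671895837042 g 0.00472827978997771
held mm 47.9707130164164 t 51.075
green descent(mm,N) [(4.0, np.float64(-0.6)), (3.4, np.float64(-0.4)), (2.8, np.float64(0.4)), (2.2, np.float64(-1.0)), (1.9, np.float64(-1.6)), (1.6, np.float64(-0.4)), (1.3, np.float64(-0.9)), (1.0, np.float64(-0.2)), (0.7, np.float64(5.4))] z 0.0010042211589500818
green placed: disc fit [ 6.239e-01 -8.920e-02  5.030e-02  6.221e-01 -8.930e-02  8.520e-02
  2.282e+03] t 56.65
top steel [4.503e-01 2.250e-02 4.510e-02 4.497e-01 2.210e-02 1.128e-01 2.870e+02]
top green [ 6.227e-01 -8.600e-02  4.970e-02  6.222e-01 -8.600e-02  8.510e-02
  3.260e+02]
jar [([0.453, 0.372, 0.068], 0.55)]
mouse [([0.441, -0.377, 0.033], 0.85)]
tape [([0.758, -0.025, 0.021], 0.76)]
side steel [4.480e-01 2.100e-02 4.800e-02 4.459e-01 1.850e-02 1.135e-01 3.100e+02]
side green [ 6.224e-01 -8.930e-02  5.210e-02  6.283e-01 -9.570e-02  8.500e-02
  1.600e+02]
jar [([0.446, 0.364, 0.049], 0.94)]
mouse [([0.422, -0.381, 0.029], 0.88)]
tape [([0.753, -0.033, 0.02], 0.67)]
58.6
```

View pics/s9.png

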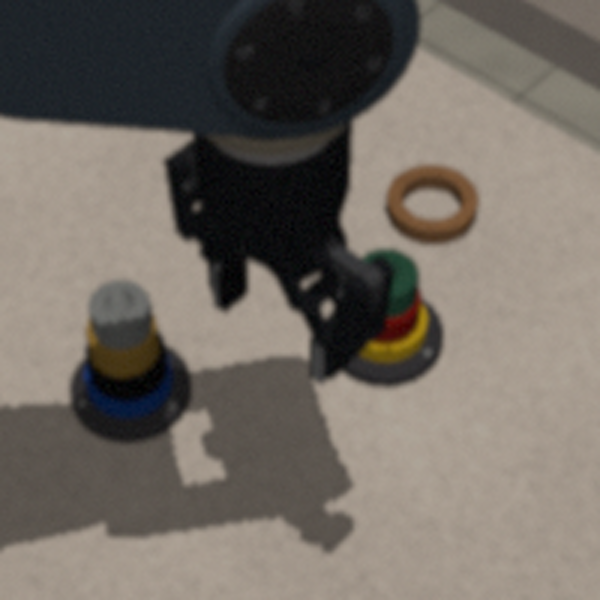

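View pics/top9.png

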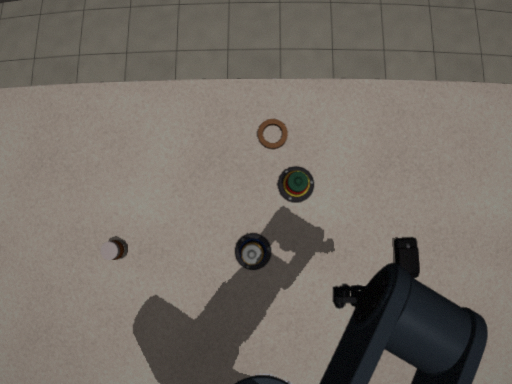

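Both stacks stand upright: in the side crop blue is at (125,350) and yellow at (390,310). The jar, mouse and tape are where they were, and the gripper is clear of everything.

```bash
python3 -c "
from bench import manip
manip.sign_off()"
```

```text
the job is handed in; nothing more can be done
```

All five weights are loaded and the job is handed in, at about 59 s of the 115 s allowed. Blue holds black, then brass, then steel; yellow holds red, then green. Each weight was lowered in steps of 0.3–0.7 mm until the wrist force showed contact, then released.

**Seating:** Wrist-camera depth put each disc top at its nominal height to within about 0.1 mm, taken relative to the same reading on the bench. Every weight was centred within about 2 mm, and the final top and side views show both stacks upright.

**Bystanders:** The jar, mouse and tape show no visible change in the final pictures. The network's before-and-after positions match within its roughly 4 mm error in most cases. The one exception is the mouse, whose top-view reading differs by about 11 mm with the arm partly covering it. The side view puts it within about 4 mm, and the arm went nowhere near it.

**Contact forces and offsets:**
- Contact came 0.5–1.2 mm above the nominal heights.
- Contact forces were 5–7 N, except brass, which read 16.9 N on its last step because the force limit was still too coarse; I tightened it after that.
- The fingertip check against the bench reached 16 N.

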